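# Hold the tablet mill's bayonet lid at its pulse position

### The job

Fit the loose bayonet lid onto the tablet mill: drop its two ears through the two notches of the collar until it is fully seated, then twist it clockwise (seen from above) against its spring to the half-way pulse mark, 45 degrees from the notches, and stop there: the mill must not reach the lock click of continuous running. The lid springs back if let go, so finish while still gripping it, steady at the pulse mark; leave the bottle, carton and blister strip beside the work where they are.

Things in the scene. Friction and masses are not known exactly. Their poses are not given: they have to be found in the camera images.
- mill: Tablet mill, fixed: round white motor base, 126 mm wide, 121 mm high, open steel bowl on top. Origin: centre of underside, z up. Collar lip: top at z = 121 mm, 5 mm thick, inner radius 36.5 mm, wall behind it at radius 44 mm; two entry notches 22 mm wide at +x and -x. On the lip, clockwise of each notch: one black bar at 45 deg (pulse mark), two thin bars at 90 deg (lock).
- mill_seat (a point): Centre of the bowl's rim (inner radius 28.5 mm, outer 34 mm), on the mill axis, 108 mm above the table and 13 mm below the lip's top; axes as the mill's. The lid's disc rests on this rim when seated.
- lid: Loose lid, 0.09 kg, standing on its plug, 54 mm high; origin: centre of underside. Plug radius 26 mm, z = 0 to 12 mm; disc radius 33 mm, z = 12 to 21 mm; two ears 16 mm wide, z = 12 to 18 mm, out to radius 42 mm at +x and -x; black grip bar along x, 52 x 14 mm, up to z = 54 mm. Alike after a half turn. Seated, its origin is 12 mm below mill_seat and ears lie 2 mm below the lip.
- lid_grip (a point): Centre of the lid's grip bar, 37 mm above the lid's origin and 17 mm below its top; axes as the lid's, so x runs along the bar and the ears and y across the bar (14 mm). 25 mm above mill_seat when the lid is seated.
- drive_ring (a joint): Spring ring under the lip, pushed round by the ears: 0 at rest, grows clockwise, rad. The ears meet it after about 0.08 rad of twist, so it reads about 0.08 less than the lid's angle from the notches: pulse mark at about 0.71. Spring: 0.05 N m at 0, 0.13 N m at the pulse mark. From about 0.95 the ears push two lock pins back (stiffer); near 1.45 they click in.
- pill_bottle: Bystander: amber tablet bottle with white cap, 43 mm across, 77 mm high, standing upright; origin at its underside. It and the lid may have swapped places.
- carton: Bystander: medicine carton, 55 x 110 x 35 mm, lying flat; origin at its underside.
- blister: Bystander: blister strip, 39 x 78 x 5 mm, lying flat; origin at its underside.
Mind the look-alikes: they are no part of the job. What is shaped like the lid but brown is not meant.

How it is judged:
By the outcome, as a careful person would: the job done as asked, in the order asked, and still so for the second after the job is handed in, while the arm keeps its last pose, push and grip.
It also fails if it takes over 45 s, if anything falls off the work surface, if the arm or the gripper's body presses on something with over 40 N, if the wrist force passes 120 N, or if a joint passes its speed limit or range.

### The arm

A 6-joint arm with a two-finger parallel gripper is mounted at the origin on a cart in front of the work surface, level with it; the furniture and walls round the work are solid. World frame = base frame: x ahead of the robot, y to its left, z up, the work surface at z = 0. Lengths are in m, angles in rad, forces in N, time in s.
With the tool pointing down it reaches from about 0.35 to 0.85 m from the base axis. Payload 8.1 kg.
Tool frame: the origin (TCP) lies at the very end of the fingers, on their centre line; the grasp point (between the pads) lies 19 mm behind it; z points along the fingers, y is the direction in which the jaws open and shut (so a half turn about z gives the same grasp; the last joint's range is limited). The gripper opens to 93 mm and grips with 3 to 60 N. Pads are 15 mm wide; open, the fingers measure 128 mm over their backs; the gripper's body (75 mm by 188 mm) begins 65 mm behind the grasp point.
Start: joints at [1.205, 0.13, 1.488, -0, 1.523, -0.085], TCP at [0.166, 0.577, 0.219] pointing down, gripper open.
Joint ranges: [-2.96, 2.96], [-0.89, 2.26], [0.02, 2.5], [-1.34, 4.48], [0, 2.73], [-2.66, 2.66]. Speed limits (rad/s): [2.39, 2.39, 2.79, 3.14, 3.14, 3.14].

### API

Orientations are given as a rotation vector (axis times angle).
In Python, from plant import robot gives the robot as it stands.
- The arm moves only by the shell command python3 -m pendant 'ROWS' [OPENING] [FORCE]. ROWS is JSON, a list of rows, each an object with "delta_pos": the shift along the tool's x, y, z in m, a list of three; "spin": the turn about the tool's z in rad. In form: [{"delta_pos": [dx, dy, dz], "spin": spin}, ...]. A call has 1 to 10 rows; each row is the pose to reach, as a shift and turn from the pose measured when the call began, along the tool's axes at that moment; what a row does not reach only later rows make up. A row lasts 1/10 s, in which the tool goes at most 50 mm and 8.59 degrees, less where a joint would pass 70% of its speed; a pose out of reach is approached as far as the arm can. A call with a gripper value outside its range is refused whole. OPENING is the closure, from -1 (fully open) to 1 (shut), set as the call begins (- or left out, the last holds). The fingers move at their own pace and stop on an object; FORCE is the grip in N (left out, the last holds). Time passes only in rows, so rows that repeat a pose let the fingers close. It gives the time, the measured TCP pose, the force and the opening at its end, in the units of the state.
- robot.read_state(): the state, without advancing time (a new reading comes with each control period).
- robot.read_camera(name): name is "side" or "top" or "wrist"; returns a dict with "color" (420x560x3 uint8, blue, green, red), "camera_matrix" (3x3 intrinsics, pixels), "D" ([k1, k2, p1, p2, k3] as OpenCV has them; the pictures are not rectified), "R" (3x3) and "t" (3): a world point X has camera coordinates R X + t. Camera axes: x right, y down, z forward; pixel columns grow to the right and rows downward; lengths in m; the calibration is good to about 2 mm. A picture is of the moment at which its call begins. There is no depth.
- robot.close_job(): hands the job in, once; it reports no verdict.
Trained networks look in the newest picture that a camera, given by its name, has taken for a name from the list of things; names that differ only in an ending like _2 or _b are one class to them, and where a whole thing is asked for, a point or a joint stands for the part that bears it (a point fixed in the world has none). Each returns a list of dicts, best first, with "score" (0 to 1); they miss things now and then, are a little off and sometimes report something else, mostly with a low value. They report only what shows in the picture. A call takes as long as a camera call. They do not tell look-alikes from the thing itself.
- robot.outline_of(camera, label): "mask" (420x560 bool, what is visible of it).
- robot.mark_of(camera, label): "location" ([x, y, z] in m, in the coordinates of the camera as it stood for that picture, good to about 4 mm: a listed point, or the origin of a listed thing).
The state is a dict: "t": time; "q": joint angles; "dq": joint speeds; "joint_torque": joint torques, N m; "tool_pos": TCP position; "orientation": TCP orientation; "force": force on the tool from outside, world axes, zero at the start; "wrist_torque": the same for the moment, N m; "opening": finger opening in m.
Only numpy, scipy, OpenCV 4.12 (cv2) and the standard library are available. Lean on these libraries where they do the work, as an engineer would, in place of code of your own. Each camera call takes 0.05 s, during which the arm holds its last target.

## Working session

There is one attempt and no reset: what is moved stays moved. The work goes in short steps, Python scripts to look and compute and a shell command to move; the robot and the scene stay as the last step left them, time stands still between calls to the robot, and variables do not carry over. Pictures are saved under pics/ and viewed, and the job is handed in when it is done.

```bash
mkdir -p pics; ls; python3 - <<'E'
from plant import robot
import cv2,numpy as np
s=robot.read_state()
print({k:np.round(v,3).tolist() for k,v in s.items()})
for c in ["side","top","wrist"]:
    r=robot.read_camera(c); cv2.imwrite(f"pics/{c}0.png",r["color"])
    print(c,np.round(r["camera_matrix"],1).tolist(),np.round(r["D"],3).tolist(),np.round(r["R"],3).tolist(),np.round(r["t"],3).tolist())
    for l in ["mill","mill_seat","lid","lid_grip","pill_bottle","carton","blister"]:
        for d in robot.mark_of(c,l)[:4]:
            X=r["R"].T@(np.array(d["location"])-r["t"])
            p,_=cv2.projectPoints(np.array([d["location"]],float),np.zeros(3),np.zeros(3),r["camera_matrix"],np.array(r["D"]))
            print(c,l,round(d["score"],2),np.round(X,3),p.ravel().round())
E
```

```text
pics
{'t': 0.0, 'q': [1.205, 0.131, 1.489, -0.0, 1.523, -0.085], 'dq': [-0.001, 0.0, -0.001, 0.0, -0.001, 0.001], 'joint_torque': [-0.002, -55.986, -49.174, 0.077, 0.036, -0.0], 'tool_pos': [0.166, 0.576, 0.218], 'orientation': [-0.44, -3.11, 0.003], 'force': [0.24, -0.005, -0.304], 'wrist_torque': [0.03, -0.007, -0.055], 'opening': 0.093}
side [[515.6, 0.0, 281.7], [0.0, 515.6, 199.0], [0.0, 0.0, 1.0]] [-0.102, 0.0, 0.0, 0.0, 0.0] [[-0.414, 0.91, 0.018], [0.362, 0.183, -0.914], [-0.835, -0.372, -0.406]] [0.171, -0.117, 1.733]
side mill_seat 0.93 [ 0.504 -0.031  0.105] [256. 184.]
side lid 0.95 [ 0.545  0.188 -0.003] [331. 249.]
side lid 0.9 [0.588 0.317 0.003] [380. 268.]
side lid 0.82 [0.468 0.357 0.001] [410. 249.]
side lid 0.4 [0.687 0.209 0.   ] [318. 280.]
side lid_grip 0.97 [0.584 0.319 0.037] [383. 254.]
side lid_grip 0.9 [0.467 0.351 0.038] [409. 234.]
side lid_grip 0.69 [0.687 0.211 0.039] [320. 265.]
side lid_grip 0.67 [0.544 0.184 0.037] [331. 234.]
side pill_bottle 0.88 [ 0.415  0.211 -0.001] [357. 228.]
side carton 0.58 [ 0.428 -0.259 -0.003] [197. 197.]
side blister 0.
[... 367 characters left out ...]
 232.]
top lid 0.87 [0.689 0.216 0.002] [220. 157.]
top lid 0.56 [ 0.543  0.184 -0.002] [229. 207.]
top lid_grip 0.94 [0.467 0.358 0.043] [163. 229.]
top lid_grip 0.83 [0.543 0.185 0.035] [227. 205.]
top lid_grip 0.76 [0.682 0.212 0.035] [220. 156.]
top lid_grip 0.57 [0.583 0.324 0.037] [178. 189.]
top pill_bottle 0.74 [0.416 0.211 0.001] [217. 251.]
top pill_bottle 0.65 [ 0.502 -0.028  0.107] [305. 217.]
top carton 0.93 [ 0.424 -0.254 -0.004] [382. 253.]
top blister 0.78 [ 0.381 -0.138  0.002] [342. 267.]
wrist [[349.5, 0.0, 274.9], [0.0, 349.5, 208.3], [0.0, 0.0, 1.0]] [0.008, 0.0, 0.0, 0.0, 0.0] [[0.276, 0.961, -0.001], [0.926, -0.266, 0.268], [0.257, -0.075, -0.963]] [-0.6, -0.032, 0.39]
```

View pics/top0.png

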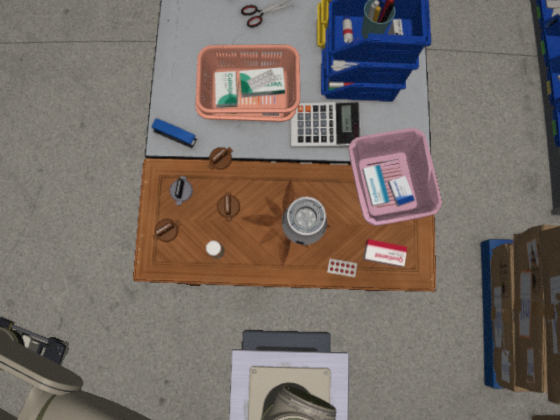

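View pics/side0.png

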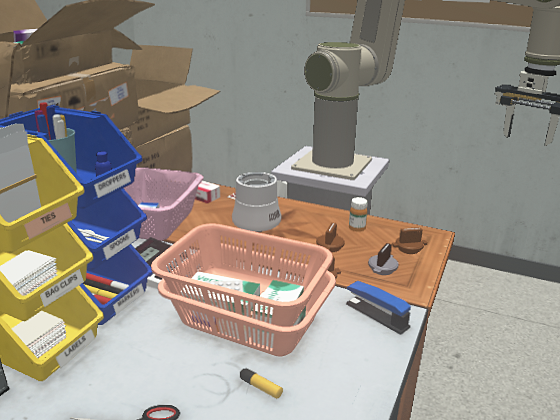

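View pics/wrist0.png

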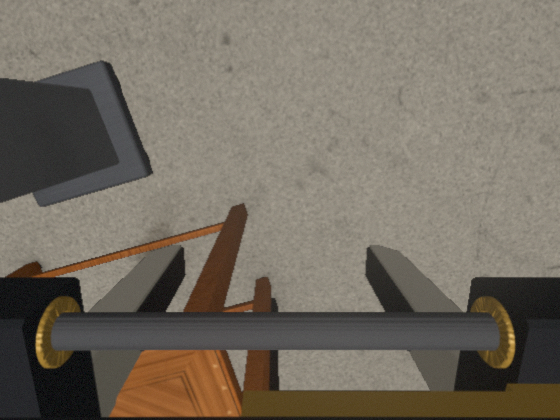

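```bash
python3 - <<'E'
import cv2
a=cv2.imread("pics/top0.png"); cv2.imwrite("pics/top0z.png",cv2.resize(a[135:260,140:340],None,fx=4,fy=4,interpolation=cv2.INTER_CUBIC))
a=cv2.imread("pics/side0.png"); cv2.imwrite("pics/side0z.png",cv2.resize(a[160:300,230:430],None,fx=4,fy=4,interpolation=cv2.INTER_CUBIC))
E
```

```text
(no output)
```

View pics/top0z.png

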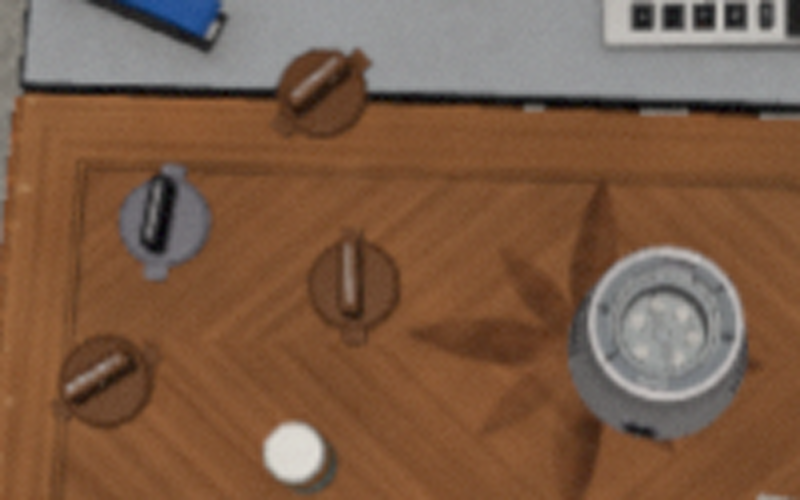

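View pics/side0z.png

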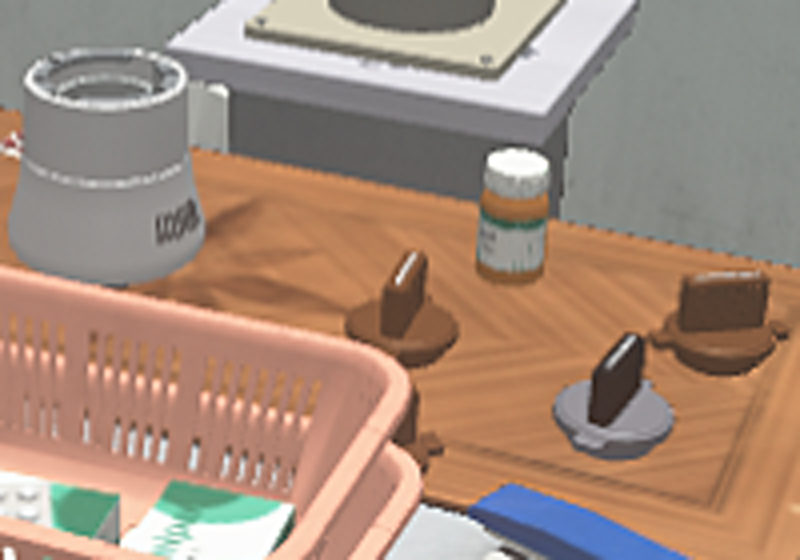

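The lid-shaped candidates in the top view are at (180,189), (228,205), (220,157) and (165,231). Only the one at (180,189) has a grey disc and a black bar, so it matches; the other three are all brown. The enlarged crops of both views confirm it. The amber bottle with a white cap is at (214,248) and the mill is at (305,217).

```bash
cat > h.py <<'E'
from plant import robot
import cv2,numpy as np
from scipy.spatial.transform import Rotation as Ro
def pose():
    s=robot.read_state(); return np.array(s["tool_pos"]),Ro.from_rotvec(s["orientation"]).as_matrix(),s
def ray(r,px):
    u=cv2.undistortPoints(np.array([[px]],float),r["camera_matrix"],np.array(r["D"])).ravel()
    d=r["R"].T@np.array([u[0],u[1],1]); return -r["R"].T@r["t"],d
def onz(r,px,z):
    c,d=ray(r,px); return c+d*(z-c[2])/d[2]
def proj(r,X):
    p,_=cv2.projectPoints(np.atleast_2d(np.array(X,float)),cv2.Rodrigues(r["R"])[0],np.array(r["t"],float),r["camera_matrix"],np.array(r["D"])); return p.reshape(-1,2)
def delta(target,yaw_y=None):
    """target TCP in world; yaw_y = desired world angle of tool y (mod pi)"""
    p,R,s=pose(); d=R.T@(np.array(target)-p); sp=None
    if yaw_y is not None:
        cur=np.arctan2(R[1,1],R[0,1]); dw=(yaw_y-cur+np.pi/2)%np.pi-np.pi/2
        sp=-dw  # tool z down
    return d,sp
def st():
    p,R,s=pose(); print("t",round(s["t"],2),"p",p.round(4),"q",np.round(s["q"],3),"x",R[:,0].round(3),"y",R[:,1].round(3),"z",R[:,2].round(3),"F",np.round(s["force"],1),"T",np.round(s["wrist_torque"],2),"op",round(s["opening"],4))
E
python3 - <<'E'
from h import *
st()
r=robot.read_camera("top")
a=onz(r,(183.2,178),.015);b=onz(r,(178.7,203),.015);print("lid ears",a,b,(a+b)/2,np.degrees(np.arctan2(*(a-b)[1::-1])))
p,R,_=pose(); w=robot.read_camera("wrist"); c=-w["R"].T@w["t"]
print("cam in tool",R.T@(c-p),"camz in tool",R.T@w["R"].T[:,2], "camx",R.T@w["R"].T[:,0])
# target view: TCP over lid height .25
print(delta((0.585,0.32,0.25),np.radians(90)))
E
```

```text
t 1.2 p [0.1663 0.5765 0.2186] q [ 1.205  0.13   1.488 -0.     1.523 -0.085] x [-0.961  0.277 -0.   ] y [ 0.277  0.961 -0.   ] z [ 0. -0. -1.] F [0.1 0.5 0.1] T [-0.02 -0.02  0.02] op 0.0931
lid ears [0.62075856 0.31614935 0.015     ] [0.54756123 0.32406933 0.015     ] [0.5841599  0.32010934 0.015     ] -6.175405383889491
cam in tool [ 0.07432933 -0.00020976 -0.16491653] camz in tool [-2.67761960e-01 -5.66557168e-04  9.63484931e-01] camx [6.42094257e-04 9.99999500e-01 7.66473121e-04]
(array([-0.47344436, -0.13040227, -0.03136647]), np.float64(-0.28079702274124485))
```

```bash
python3 -m pendant '[{"delta_pos":[-0.05,-0.013,0],"spin":-0.02},{"delta_pos":[-0.1,-0.027,0],"spin":-0.05},{"delta_pos":[-0.148,-0.04,0],"spin":-0.07},{"delta_pos":[-0.196,-0.054,0],"spin":-0.1},{"delta_pos":[-0.244,-0.067,0],"spin":-0.12},{"delta_pos":[-0.292,-0.08,0],"spin":-0.14},{"delta_pos":[-0.34,-0.093,0],"spin":-0.16},{"delta_pos":[-0.388,-0.107,0],"spin":-0.176},{"delta_pos":[-0.436,-0.12,0],"spin":-0.176},{"delta_pos":[-0.473,-0.13,0],"spin":-0.176}]' -1; python3 - <<'E'
from h import *
import cv2
a=cv2.imread("pics/top0.png"); cv2.imwrite("pics/top0m.png",cv2.resize(a[185:250,265:345],None,fx=9,fy=9,interpolation=cv2.INTER_CUBIC))
st()
r=robot.read_camera("wrist"); cv2.imwrite("pics/w1.png",r["color"])
for l in ["lid","lid_grip"]:
  for d in robot.mark_of("wrist",l)[:4]:
    X=r["R"].T@(np.array(d["location"])-r["t"]); print(l,round(d["score"],2),X.round(4),proj(r,X).round())
E
```

```text
t: 2.3
tool_pos: [0.5868, 0.3185, 0.2186]
orientation: [0.166, 3.137, -0.0]
force: [-0.4, -0.1, -0.7]
opening: 0.093
t 2.3 p [0.5868 0.3185 0.2186] q [ 0.421  0.313  1.279 -0.     1.549 -1.044] x [-0.994  0.106 -0.   ] y [ 0.106  0.994 -0.   ] z [ 0. -0. -1.] F [-0.4 -0.1 -0.7] T [0.05 0.03 0.01] op 0.093
lid 0.91 [ 0.5841  0.3237 -0.0023] [[280. 177.]]
lid 0.81 [ 5.447e-01  1.862e-01 -5.000e-04] [[151. 155.]]
lid 0.72 [0.4729 0.3554 0.001 ] [[300.  67.]]
lid 0.71 [ 0.685   0.2127 -0.0017] [[196. 269.]]
lid_grip 0.94 [0.5453 0.1843 0.0388] [[135. 161.]]
lid_grip 0.93 [0.4668 0.3531 0.0373] [[299.  56.]]
lid_grip 0.69 [0.5835 0.3204 0.0324] [[277. 183.]]
lid_grip 0.55 [0.6807 0.2132 0.0373] [[188. 281.]]
```

View pics/top0m.png

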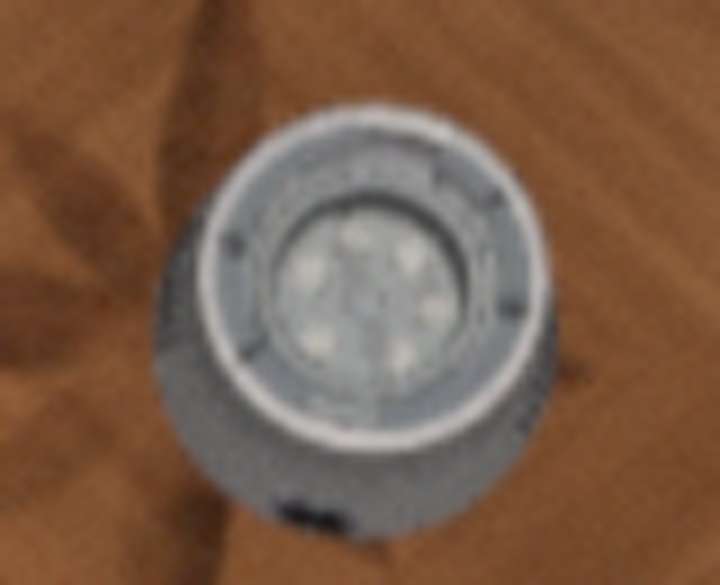

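View pics/w1.png

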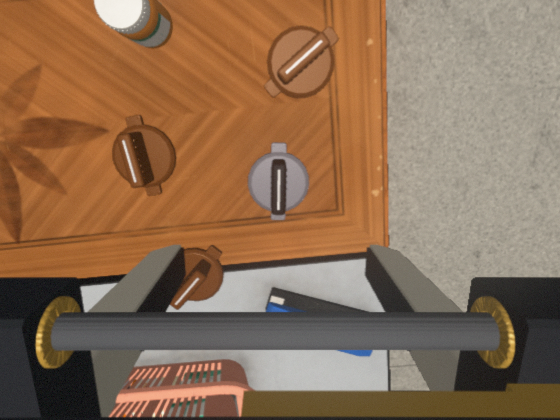

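The wrist view shows the grey lid with its black bar upright at (279,181) and its ears at (279,149) and (278,213). I'll look at the mill next.

```bash
python3 -m pendant '[{"delta_pos":[0.004,-0.044,-0.005],"spin":0},{"delta_pos":[0.01,-0.09,-0.01],"spin":0},{"delta_pos":[0.015,-0.135,-0.015],"spin":0},{"delta_pos":[0.02,-0.18,-0.02],"spin":0},{"delta_pos":[0.025,-0.225,-0.025],"spin":0},{"delta_pos":[0.03,-0.27,-0.03],"spin":0},{"delta_pos":[0.035,-0.315,-0.03],"spin":0},{"delta_pos":[0.04,-0.354,-0.03],"spin":0},{"delta_pos":[0.04,-0.354,-0.03],"spin":0}]'; python3 - <<'E'
from h import *
st()
r=robot.read_camera("wrist"); cv2.imwrite("pics/w2.png",r["color"]); np.save("pics/w2.npy",dict(r),allow_pickle=True)
for l in ["mill","mill_seat"]:
  for d in robot.mark_of("wrist",l)[:4]:
    X=r["R"].T@(np.array(d["location"])-r["t"]); print(l,round(d["score"],2),X.round(4),proj(r,X).round())
c=r["color"][60:300,150:410]; cv2.imwrite("pics/w2z.png",cv2.resize(c,None,fx=2.5,fy=2.5,interpolation=cv2.INTER_CUBIC))
E
```

```text
t: 3.35
tool_pos: [0.5073, -0.0321, 0.2485]
orientation: [-0.176, -3.137, 0.003]
force: [0.5, 0.8, -0.1]
opening: 0.0928
t 3.35 p [ 0.5073 -0.0321  0.2485] q [-0.163 -0.131  1.695 -0.002  1.577 -1.622] x [-0.994  0.112 -0.   ] y [ 0.112  0.994 -0.002] z [-0.    -0.002 -1.   ] F [ 0.5  0.8 -0.1] T [ 0.09  0.03 -0.01] op 0.0928
mill 0.79 [ 0.5024 -0.0314 -0.    ] [[276. 172.]]
mill_seat 0.93 [ 0.5072 -0.0371  0.1058] [[270. 197.]]
mill_seat 0.33 [0.4177 0.2129 0.0012] [[489.  71.]]
```

View pics/w2z.png

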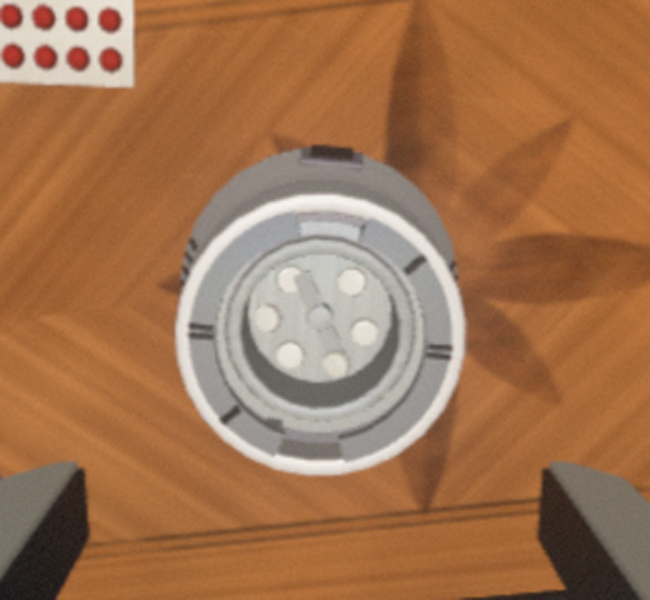

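```bash
python3 -m pendant '[{"delta_pos":[0,0.04,0.0],"spin":0},{"delta_pos":[-0.01,0.06,0.0],"spin":0},{"delta_pos":[-0.01,0.06,0.0],"spin":0}]'; python3 - <<'E'
from h import *
st()
r=robot.read_camera("wrist"); cv2.imwrite("pics/w3.png",r["color"]); np.save("pics/w3.npy",dict(r),allow_pickle=True)
for l in ["mill","mill_seat"]:
  for d in robot.mark_of("wrist",l)[:4]:
    X=r["R"].T@(np.array(d["location"])-r["t"]); print(l,round(d["score"],2),X.round(4),proj(r,X).round())
for n in (2,3):
    r=np.load(f"pics/w{n}.npy",allow_pickle=True).item(); u,v=proj(r,[.505,-.034,.121])[0].round().astype(int)
    print(u,v); c=r["color"][v-60:v+60,u-65:u+65]; cv2.imwrite(f"pics/w{n}y.png",cv2.resize(c,None,fx=5,fy=5,interpolation=cv2.INTER_CUBIC))
E
```

```text
t: 3.8
tool_pos: [0.5253, 0.0347, 0.2481]
orientation: [-0.162, -3.137, -0.002]
force: [-0.1, -1.4, 0.3]
opening: 0.0934
t 3.8 p [0.5253 0.0347 0.2481] q [-3.300e-02 -8.000e-02  1.649e+00  1.000e-03  1.573e+00 -1.500e+00] x [-0.995  0.103  0.   ] y [0.103 0.995 0.001] z [-0.     0.001 -1.   ] F [-0.1 -1.4  0.3] T [-0.01  0.05  0.02] op 0.0934
mill 0.79 [ 5.041e-01 -3.260e-02  4.000e-04] [[217. 164.]]
mill_seat 0.8 [ 0.5012 -0.0332  0.1061] [[196. 178.]]
273 198
192 186
```

View pics/w2y.png

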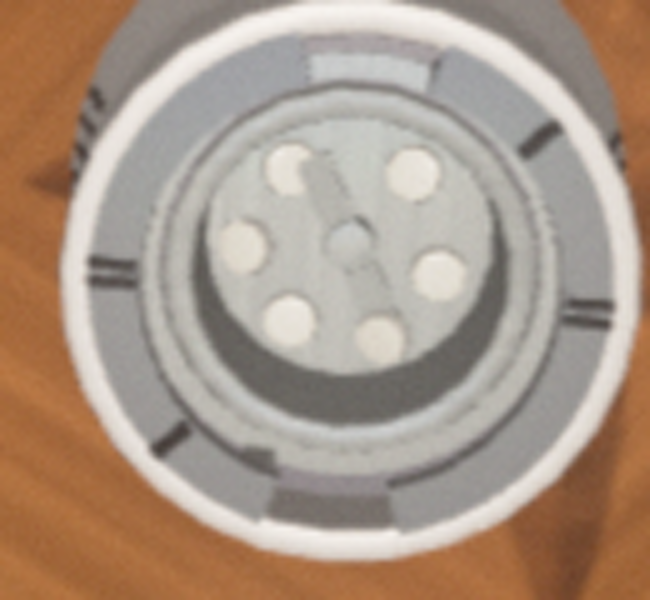

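View pics/w3y.png

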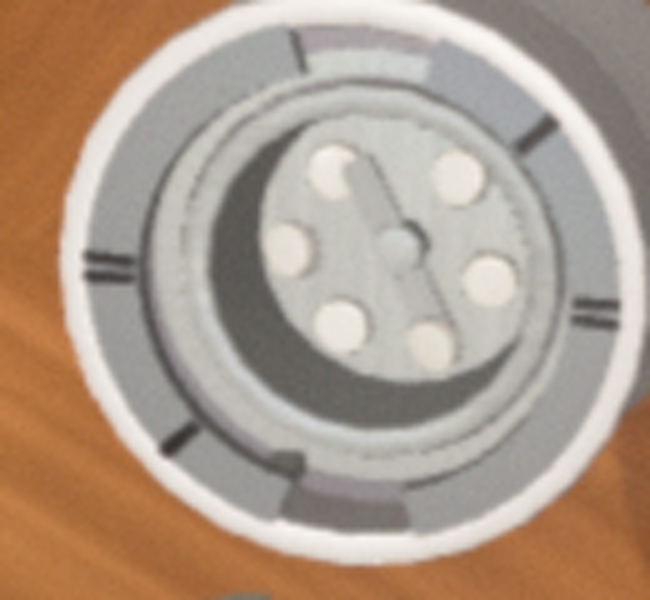

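```bash
python3 - <<'E'
from h import *
P={2:[(112,272),(588,314),(541,140),(170,440)],3:[(109,269),(596,313),(538,136),(181,438)]}
O={2:(208,138),3:(127,126)}
R_={}
px={}
for n in P:
    r=np.load(f"pics/w{n}.npy",allow_pickle=True).item();R_[n]=r
    px[n]=(np.array(P[n])+.5)/5-.5+O[n]
    W=np.array([onz(r,p,.121) for p in px[n]])
    f=lambda v:np.degrees(np.arctan2(v[1],v[0]))
    print(n,"ctr",((W[0]+W[1])/2).round(4),((W[2]+W[3])/2).round(4),"lock ax",f(W[1]-W[0]),"pulse",f(W[2]-W[3]),"rad",np.linalg.norm(W[0]-W[1])/2,np.linalg.norm(W[2]-W[3])/2)
for i in range(4):
    A=[];b=[]
    for n in P:
        c,d=ray(R_[n],px[n][i]);d/=np.linalg.norm(d);M=np.eye(3)-np.outer(d,d);A.append(M);b.append(M@c)
    print("tri",np.linalg.lstsq(np.vstack(A),np.hstack(b),rcond=None)[0].round(4))
E
```

```text
2 ctr [ 0.5035 -0.0298  0.121 ] [ 0.5036 -0.0298  0.121 ] lock ax 78.48217200658155 pulse 123.43819925390481 rad 0.041096112660809356 0.041424994506480683
3 ctr [ 0.5037 -0.0296  0.121 ] [ 0.5036 -0.0293  0.121 ] lock ax 78.84212706596733 pulse 123.47355165571946 rad 0.04130477504856527 0.04118660034242182
tri [ 0.4956 -0.0702  0.1208]
tri [0.5121 0.0107 0.1192]
tri [0.481  0.0049 0.1198]
tri [ 0.5272 -0.0647  0.1183]
```

```bash
python3 -m pendant '[{"delta_pos":[0,0.045,0.01],"spin":0},{"delta_pos":[-0.005,0.09,0.02],"spin":0},{"delta_pos":[-0.01,0.135,0.03],"spin":0},{"delta_pos":[-0.015,0.18,0.045],"spin":0},{"delta_pos":[-0.02,0.22,0.06],"spin":0},{"delta_pos":[-0.025,0.26,0.07],"spin":0},{"delta_pos":[-0.031,0.285,0.078],"spin":0},{"delta_pos":[-0.031,0.285,0.078],"spin":0},{"delta_pos":[-0.031,0.285,0.078],"spin":0}]'; python3 - <<'E'
from h import *
st()
r=robot.read_camera("wrist"); cv2.imwrite("pics/w4.png",r["color"]); np.save("pics/w4.npy",dict(r),allow_pickle=True)
for l in ["lid","lid_grip"]:
  for d in robot.mark_of("wrist",l)[:4]:
    X=r["R"].T@(np.array(d["location"])-r["t"]); print(l,round(d["score"],2),X.round(4),proj(r,X).round())
E
```

```text
t: 4.85
tool_pos: [0.5851, 0.3113, 0.1694]
orientation: [-0.165, -3.135, 0.002]
force: [0.3, 0.1, 0.7]
opening: 0.0929
t 4.85 p [0.5851 0.3113 0.1694] q [ 0.412  0.326  1.353 -0.     1.465 -1.054] x [-0.994  0.105  0.002] y [ 0.105  0.994 -0.001] z [-0.002 -0.001 -1.   ] F [0.3 0.1 0.7] T [0.04 0.03 0.  ] op 0.0929
lid 0.71 [ 0.5453  0.1883 -0.0012] [[144. 163.]]
lid 0.7 [ 0.685   0.2137 -0.0017] [[194. 290.]]
lid 0.67 [ 0.5845  0.3209 -0.005 ] [[285. 188.]]
lid 0.61 [ 0.4694  0.357  -0.0023] [[313.  58.]]
lid_grip 0.77 [0.683  0.2181 0.0386] [[189. 309.]]
lid_grip 0.69 [0.5454 0.1868 0.0377] [[126. 170.]]
lid_grip 0.62 [0.5829 0.3172 0.031 ] [[282. 195.]]
lid_grip 0.6 [0.4699 0.3554 0.0387] [[316.  52.]]
```

```bash
python3 - <<'E'
from h import *
r=np.load("pics/w4.npy",allow_pickle=True).item(); u,v=proj(r,[.584,.32,.02])[0].round().astype(int)
print(u-75,v-65); c=r["color"][v-65:v+65,u-75:u+75]; cv2.imwrite("pics/w4y.png",cv2.resize(c,None,fx=5,fy=4.5,interpolation=cv2.INTER_CUBIC))
a=cv2.imread("pics/w1.png");cv2.imwrite("pics/w1y.png",cv2.resize(a[125:235,224:334],None,fx=5,fy=5,interpolation=cv2.INTER_CUBIC))
E
```

```text
210 128
```

View pics/w4y.png

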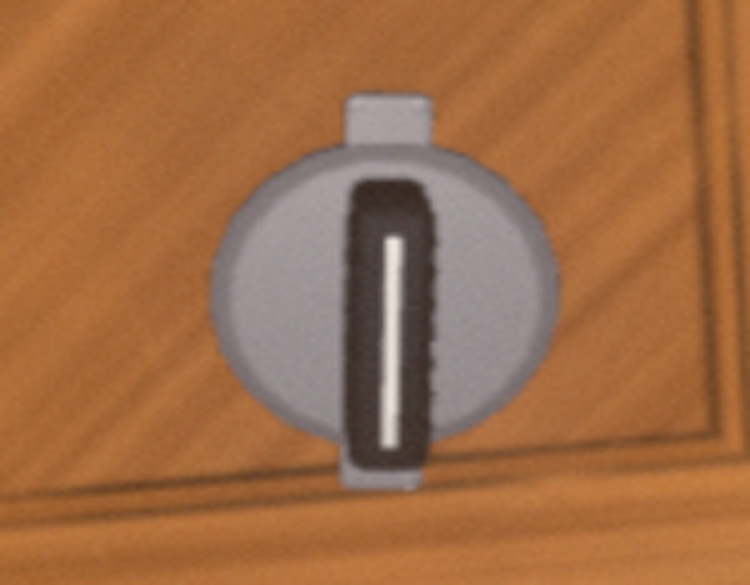

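View pics/w1y.png

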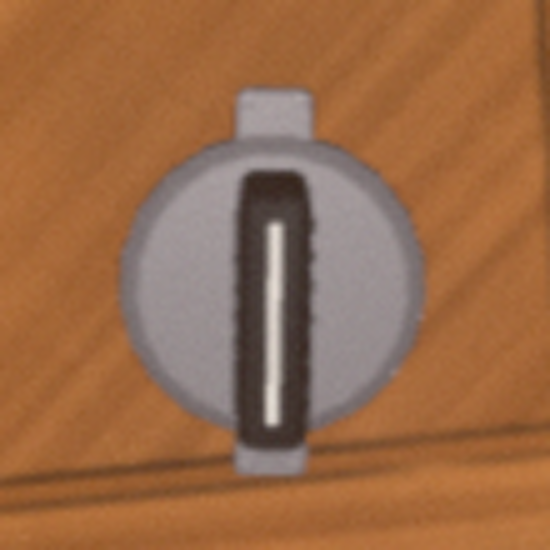

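```bash
python3 - <<'E'
from h import *
r4=np.load("pics/w4.npy",allow_pickle=True).item()
p,R,s=pose()
c4=-r4["R"].T@r4["t"]; Rct=r4["R"]@R; ct=R.T@(c4-p)
R1=Ro.from_rotvec([0.166,3.137,0]).as_matrix();p1=np.array([.5868,.3185,.2186])
r1=dict(r4);r1["R"]=Rct@R1.T;r1["t"]=-r1["R"]@(p1+R1@ct)
f=lambda a,sx,sy,o:(np.array(a)+.5)/[sx,sy]-.5+o
A=f([(390,96),(382,485),(395,237),(388,448)],5,4.5,(210,128))
B=f([(275,90),(271,472),(276,224),(271,424)],5,5,(224,125))
g=lambda v:np.degrees(np.arctan2(v[1],v[0]))
for r,P in((r4,A),(r1,B)):
    W=[onz(r,q,z) for q,z in zip(P,(.018,.018,.054,.054))]
    print("ears",((W[0]+W[1])/2).round(4),np.linalg.norm(W[0]-W[1]).round(4),g(W[1]-W[0]),"bar",((W[2]+W[3])/2).round(4),np.linalg.norm(W[2]-W[3]).round(4),g(W[3]-W[2]))
for i in range(4):
    M_=[];b=[]
    for r,P in((r4,A),(r1,B)):
        c,d=ray(r,P[i]);d/=np.linalg.norm(d);M=np.eye(3)-np.outer(d,d);M_.append(M);b.append(M@c)
    print("tri",np.linalg.lstsq(np.vstack(M_),np.hstack(b),rcond=None)[0].round(4))
print(delta((0.5836,0.319,0.027),np.radians(90-6.5)))
E
```

```text
ears [0.5853 0.3218 0.018 ] 0.0822 -6.5126672088227195 bar [0.5859 0.3215 0.054 ] 0.0402 -7.085244596779784
ears [0.5837 0.3224 0.018 ] 0.0821 -6.35545298635371 bar [0.5842 0.3222 0.054 ] 0.0392 -7.161616080826776
tri [0.5418 0.3265 0.0375]
tri [0.6184 0.3178 0.0387]
tri [0.563  0.3243 0.0674]
tri [0.5964 0.3197 0.0813]
(array([0.00321213, 0.00825003, 0.14387867]), np.float64(0.006169184531340743))
```

```bash
python3 -m pendant '[{"delta_pos":[0.0015,0.0107,0.03],"spin":0.01},{"delta_pos":[0.0015,0.0107,0.06],"spin":0.01},{"delta_pos":[0.0015,0.0107,0.09],"spin":0.01},{"delta_pos":[0.0015,0.0107,0.11],"spin":0.01},{"delta_pos":[0.0015,0.0107,0.11],"spin":0.01}]'; python3 - <<'E'
from h import *
st()
r=robot.read_camera("wrist"); cv2.imwrite("pics/w5.png",r["color"])
print(proj(r,[[.5847,.322,.054],[.5847,.322,.018]]),delta((0.5847,0.322,0.027),np.radians(83.4)))
E
```

```text
t: 5.5
tool_pos: [0.5833, 0.319, 0.0575]
orientation: [-0.186, -3.131, 0.004]
force: [-0.8, 0.3, -0.6]
opening: 0.0931
t 5.5 p [0.5833 0.319  0.0575] q [ 0.423  0.428  1.437 -0.     1.283 -1.029] x [-0.993  0.118  0.005] y [ 0.118  0.993 -0.003] z [-0.005 -0.002 -1.   ] F [-0.8  0.3 -0.6] T [-0.01 -0.    0.03] op 0.0931
[[281.5548323  261.28778857]
 [280.72128524 237.57285055]] (array([9.65132685e-05, 2.32009782e-03, 3.28754109e-02]), np.float64(-0.0032817330248047227))
```

View pics/w5.png

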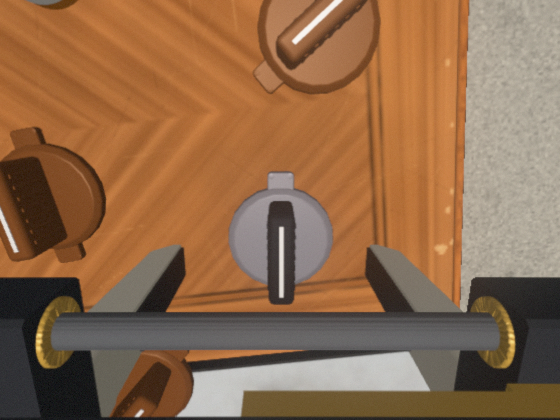

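The black bar's stripe is centred at (281,262), where I predicted it, and it lies between the fingertips at (175,250) and (375,250). I'll descend and grip.

```bash
python3 -m pendant '[{"delta_pos":[0,0.0023,0.015],"spin":0},{"delta_pos":[0,0.0023,0.028],"spin":0},{"delta_pos":[0,0.0023,0.031],"spin":0},{"delta_pos":[0,0.0023,0.031],"spin":0}]' && python3 -c "
from h import *
st()"; python3 -m pendant '[{"delta_pos":[0,0,0],"spin":0},{"delta_pos":[0,0,0],"spin":0},{"delta_pos":[0,0,0],"spin":0},{"delta_pos":[0,0,0],"spin":0},{"delta_pos":[0,0,0],"spin":0},{"delta_pos":[0,0,0],"spin":0}]' 1 35; python3 - <<'E'
from h import *
st()
r=robot.read_camera("wrist"); cv2.imwrite("pics/w6.png",r["color"])
E
```

```text
t: 5.95
tool_pos: [0.5842, 0.3217, 0.0279]
orientation: [-0.186, -3.132, 0.003]
force: [-0.3, -0.8, 0.3]
opening: 0.093
t 5.95 p [0.5842 0.3217 0.0279] q [ 0.427  0.465  1.446 -0.     1.235 -1.026] x [-0.993  0.118  0.004] y [ 0.118  0.993 -0.002] z [-0.004 -0.002 -1.   ] F [-0.3 -0.8  0.3] T [ 0.03 -0.02  0.03] op 0.093
t: 6.55
tool_pos: [0.5843, 0.3217, 0.0281]
orientation: [-0.186, -3.133, 0.003]
force: [0.1, 0.8, 0.3]
opening: 0.0496
t 6.55 p [0.5843 0.3217 0.0281] q [ 0.427  0.464  1.446 -0.     1.235 -1.026] x [-0.993  0.118  0.003] y [ 0.118  0.993 -0.002] z [-0.004 -0.002 -1.   ] F [0.1 0.8 0.3] T [-0.08  0.05 -0.06] op 0.0496
```

View pics/w6.png

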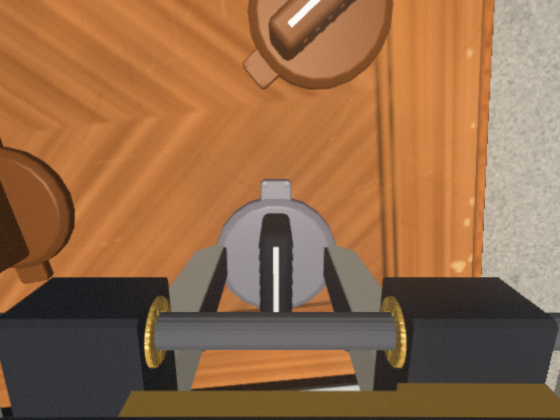

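The fingers are still closing on the bar at (276,250), so I'll give them more time.

```bash
python3 -m pendant '[{"delta_pos":[0,0,0],"spin":0},{"delta_pos":[0,0,0],"spin":0},{"delta_pos":[0,0,0],"spin":0},{"delta_pos":[0,0,0],"spin":0},{"delta_pos":[0,0,0],"spin":0},{"delta_pos":[0,0,0],"spin":0},{"delta_pos":[0,0,0],"spin":0}]'; python3 - <<'E'
from h import *
st()
E
```

```text
t: 7.3
tool_pos: [0.5842, 0.3217, 0.028]
orientation: [-0.186, -3.132, 0.003]
force: [0.1, -0.1, -0.8]
opening: 0.0141
t 7.3 p [0.5842 0.3217 0.028 ] q [ 0.427  0.465  1.446 -0.     1.235 -1.026] x [-0.993  0.118  0.004] y [ 0.118  0.993 -0.002] z [-0.004 -0.002 -1.   ] F [ 0.1 -0.1 -0.8] T [ 0.05 -0.05 -0.01] op 0.0141
```

```bash
python3 -m pendant '[{"delta_pos":[0,0,-0.015],"spin":0},{"delta_pos":[0,0,-0.04],"spin":0},{"delta_pos":[0,0,-0.08],"spin":0},{"delta_pos":[0,0,-0.12],"spin":0},{"delta_pos":[0,0,-0.155],"spin":0},{"delta_pos":[0,0,-0.172],"spin":0},{"delta_pos":[0,0,-0.172],"spin":0}]' && python3 - <<'E'
from h import *
st()
r=robot.read_camera("wrist"); cv2.imwrite("pics/w7.png",r["color"])
print(delta((0.5031,-0.030,0.20),np.radians(90-11.5)))
E
```

```text
t: 8.0
tool_pos: [0.5866, 0.3228, 0.2043]
orientation: [0.186, 3.134, 0.002]
force: [0.5, 0.4, -1.3]
opening: 0.0137
t 8.0 p [0.5866 0.3228 0.2043] q [ 0.427  0.322  1.294 -0.     1.523 -1.026] x [-0.993  0.118 -0.002] y [0.118 0.993 0.001] z [ 0.002  0.001 -1.   ] F [ 0.5  0.4 -1.3] T [-0.   -0.04  0.04] op 0.0137
(array([ 0.04009952, -0.359522  ,  0.00148913]), np.float64(0.08224189429535977))
```

View pics/w7.png

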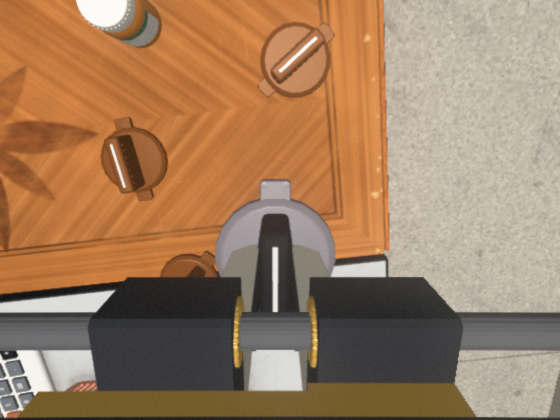

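The lid is held squarely, with its ear at (275,190) and the bar between the pads. I'll carry it over the mill.

```bash
python3 -m pendant '[{"delta_pos":[0.005,-0.035,0],"spin":0.01},{"delta_pos":[0.01,-0.08,0],"spin":0.02},{"delta_pos":[0.015,-0.125,0],"spin":0.03},{"delta_pos":[0.02,-0.17,0],"spin":0.04},{"delta_pos":[0.025,-0.215,0],"spin":0.05},{"delta_pos":[0.03,-0.26,0],"spin":0.06},{"delta_pos":[0.035,-0.305,0],"spin":0.07},{"delta_pos":[0.039,-0.34,0],"spin":0.08},{"delta_pos":[0.04,-0.3595,0],"spin":0.082},{"delta_pos":[0.04,-0.3595,0],"spin":0.082}]' && python3 - <<'E'
from h import *
st()
r=robot.read_camera("wrist"); cv2.imwrite("pics/w8.png",r["color"])
print(delta((0.5031,-0.030,0.165),np.radians(90-11.5)))
a=np.radians(168.5);C=np.array([.5036,-.0297])
for ang in(0,45,90):
  for s in(0,180):
    b=a-np.radians(ang+s);print(ang,s,proj(r,[*(C+.041*np.array([np.cos(b),np.sin(b)])),.121]).round())
E
```

```text
t: 9.05
tool_pos: [0.5012, -0.0321, 0.1984]
orientation: [-0.319, -3.119, 0.002]
force: [0.0, 1.1, -1.6]
opening: 0.0137
t 9.05 p [ 0.5012 -0.0321  0.1984] q [-0.165 -0.12   1.776 -0.002  1.491 -1.532] x [-0.979  0.202  0.006] y [ 0.202  0.979 -0.002] z [-0.006 -0.001 -1.   ] F [ 0.   1.1 -1.6] T [ 0.04  0.01 -0.03] op 0.0137
(array([-0.00148552,  0.00106518,  0.03372877]), np.float64(-0.002264486941447208))
0 0 [[280. 164.]]
0 180 [[280. 273.]]
45 0 [[321. 181.]]
45 180 [[241. 258.]]
90 0 [[336. 221.]]
90 180 [[223. 221.]]
```

View pics/w8.png

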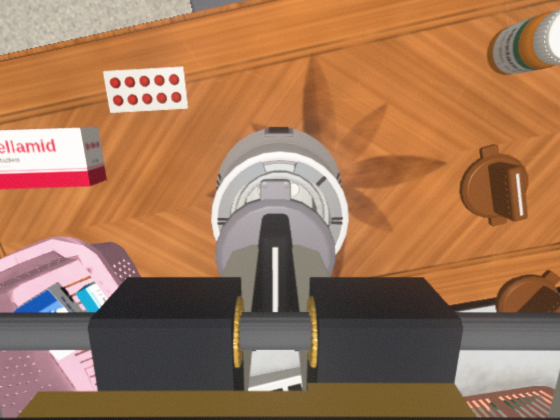

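```bash
python3 - <<'E'
from h import *
st()
r=robot.read_camera("wrist"); c=r["color"][135:290,190:370]; cv2.imwrite("pics/w9y.png",cv2.resize(c,None,fx=4,fy=3.8,interpolation=cv2.INTER_CUBIC))
np.save("pics/w9.npy",dict(r),allow_pickle=True)
p,R,s=pose(); z0=p[2]-.028
print(proj(r,[p+R@[.042,y,.010] for y in(-.008,0,.008)]))
print(proj(r,[p+R@[.033*np.cos(a),.033*np.sin(a),.007] for a in(-1.57,0,1.57)]))
E
```

```text
t 9.1 p [ 0.5016 -0.0307  0.1987] q [-1.630e-01 -1.190e-01  1.775e+00 -1.000e-03  1.492e+00 -1.530e+00] x [-0.979  0.202  0.006] y [ 0.202  0.979 -0.001] z [-0.006 -0.    -1.   ] F [ 0.8 -0.1 -0.8] T [ 0.04 -0.02 -0.  ] op 0.0139
[[261.53281572 178.04139756]
 [277.34451736 178.03519748]
 [293.15833974 178.02798416]]
[[214.97807215 257.28940123]
 [277.35548706 196.73025559]
 [339.61355612 257.27675413]]
```

View pics/w9y.png

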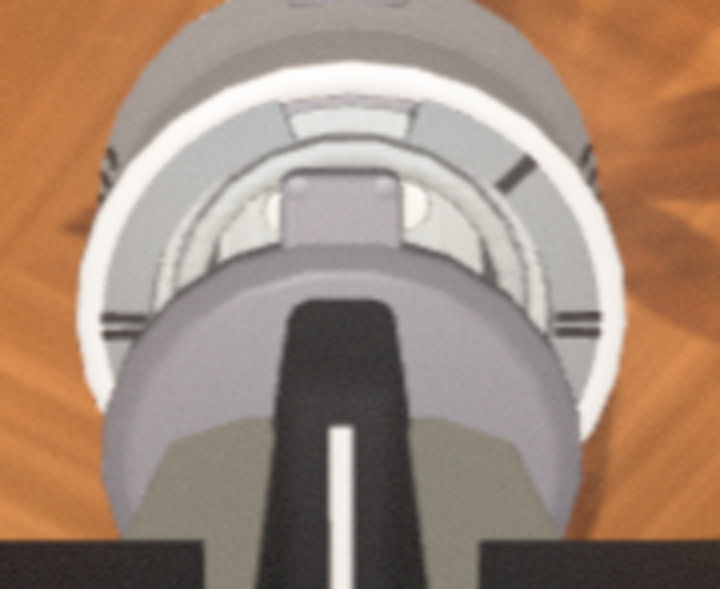

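```bash
python3 - <<'E'
from h import *
r=np.load("pics/w9.npy",allow_pickle=True).item()
p,R,s=pose()
L=onz(r,(220.5,220.4),.121);Rr=onz(r,(334.6,219.9),.121);C=(L+Rr)/2
print("mill",C.round(4),np.degrees(np.arctan2(*(Rr-L)[1::-1])),np.linalg.norm(Rr-L)/2,"in tool",(R.T@(C-p)).round(4))
# lid: ear end centre (275.8,179.7) at z p-.010 ; disc sides at p-.007
E=onz(r,(275.8,179.7),p[2]-.010); a=onz(r,(215.75,258),p[2]-.007);b=onz(r,(335,258),p[2]-.007)
print("ear tool",(R.T@(E-p)).round(4),"disc l,r",(R.T@(a-p)).round(4),(R.T@(b-p)).round(4))
E
```

```text
mill [ 0.5034 -0.0296  0.121 ] 78.70719760744367 0.04148548631783989 in tool [-0.0017  0.0006  0.0782]
ear tool [ 0.0411 -0.0008  0.0102] disc l,r [-0.0004 -0.0326  0.007 ] [-0.0004  0.0306  0.007 ]
```

```bash
python3 -m pendant '[{"delta_pos":[-0.001,0.0013,0.015],"spin":-0.004},{"delta_pos":[-0.001,0.0013,0.03],"spin":-0.004},{"delta_pos":[-0.001,0.0013,0.045],"spin":-0.004},{"delta_pos":[-0.001,0.0013,0.045],"spin":-0.004},{"delta_pos":[-0.001,0.0013,0.045],"spin":-0.004}]' && python3 - <<'E'
from h import *
st()
r=robot.read_camera("wrist"); c=r["color"][135:290,190:370]; cv2.imwrite("pics/w10y.png",cv2.resize(c,None,fx=4,fy=3.8,interpolation=cv2.INTER_CUBIC))
np.save("pics/w10.npy",dict(r),allow_pickle=True)
E
```

```text
t: 9.65
tool_pos: [0.5025, -0.0283, 0.1532]
orientation: [-0.308, -3.119, 0.0]
force: [-0.2, 0.5, -0.8]
opening: 0.0136
t 9.65 p [ 0.5025 -0.0283  0.1532] q [-1.580e-01 -8.500e-02  1.828e+00 -1.000e-03  1.406e+00 -1.531e+00] x [-0.981  0.196  0.007] y [ 0.196  0.981 -0.001] z [-0.007  0.    -1.   ] F [-0.2  0.5 -0.8] T [-0.02 -0.01 -0.02] op 0.0136
```

View pics/w10y.png

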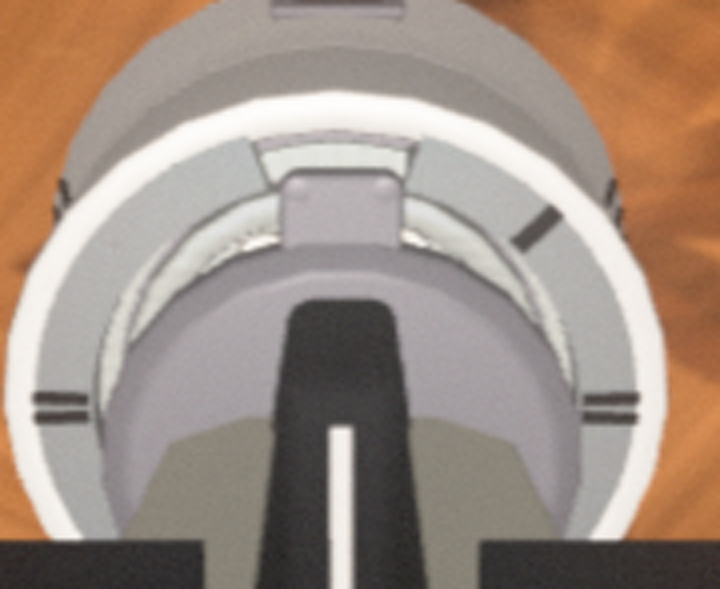

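```bash
python3 - <<'E'
from h import *
r=np.load("pics/w10.npy",allow_pickle=True).item()
p,R,s=pose(); st()
L=onz(r,(205.5,242.3),.121);Rr=onz(r,(342.5,242.3),.121);C=(L+Rr)/2
print("mill",C.round(4),np.degrees(np.arctan2(*(Rr-L)[1::-1])),np.linalg.norm(Rr-L)/2,"in tool",(R.T@(C-p)).round(4))
E=onz(r,(275.7,179.7),p[2]-.010); a=onz(r,(215.75,258),p[2]-.007);b=onz(r,(335,258),p[2]-.007)
print("ear tool",(R.T@(E-p)).round(4),"disc l,r",(R.T@(a-p)).round(4),(R.T@(b-p)).round(4), "toolx",np.degrees(np.arctan2(R[1,0],R[0,0])))
E
```

```text
t 9.7 p [ 0.5031 -0.0285  0.1542] q [-1.580e-01 -8.600e-02  1.827e+00 -1.000e-03  1.406e+00 -1.531e+00] x [-0.981  0.196  0.005] y [ 0.196  0.981 -0.001] z [-0.005  0.    -1.   ] F [-0.2 -0.1 -0.5] T [ 0.02 -0.02  0.03] op 0.0135
mill [ 0.5036 -0.0295  0.121 ] 78.78419314042212 0.04118455841368799 in tool [-0.0009 -0.0008  0.0332]
ear tool [0.0417 0.0002 0.0102] disc l,r [ 0.0003 -0.0315  0.007 ] [0.0004 0.0315 0.007 ] toolx 168.69656110520282
```

```bash
python3 -m pendant '[{"delta_pos":[-0.0006,-0.0009,0],"spin":0},{"delta_pos":[-0.0006,-0.0009,0.006],"spin":0},{"delta_pos":[-0.0006,-0.0009,0.012],"spin":0},{"delta_pos":[-0.0006,-0.0009,0.016],"spin":0},{"delta_pos":[-0.0006,-0.0009,0.016],"spin":0}]' && python3 - <<'E'
from h import *
st()
r=robot.read_camera("wrist"); c=r["color"][135:290,190:370]; cv2.imwrite("pics/w11y.png",cv2.resize(c,None,fx=4,fy=3.8,interpolation=cv2.INTER_CUBIC))
E
```

```text
t: 10.2
tool_pos: [0.5027, -0.0294, 0.1371]
orientation: [-0.309, -3.119, 0.0]
force: [0.3, 0.1, -0.9]
opening: 0.014
t 10.2 p [ 0.5027 -0.0294  0.1371] q [-1.600e-01 -7.100e-02  1.844e+00 -1.000e-03  1.375e+00 -1.533e+00] x [-0.981  0.196  0.007] y [ 0.196  0.981 -0.001] z [-0.007  0.    -1.   ] F [ 0.3  0.1 -0.9] T [ 0.   -0.01  0.  ] op 0.014
```

View pics/w11y.png

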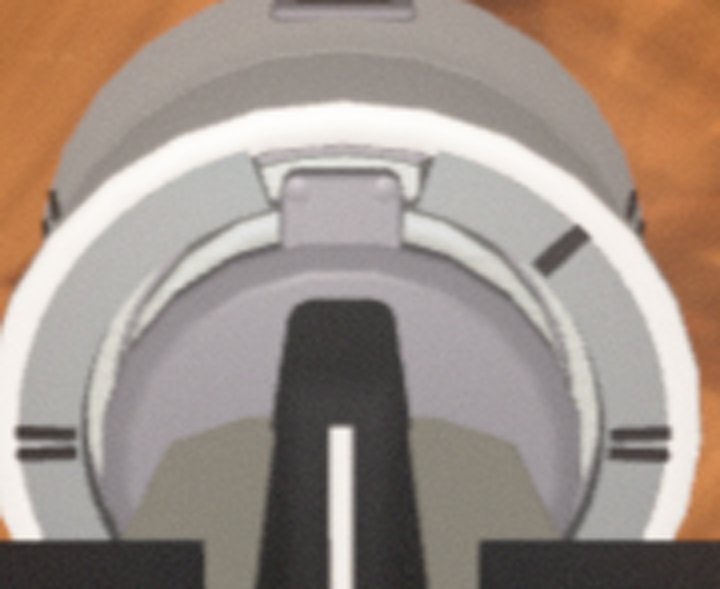

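The ear, centred at 343 in the crop, sits in the middle of the notch (252 to 434). I'll lower it to the seat.

```bash
python3 -m pendant '[{"delta_pos":[0,0,0.004],"spin":0},{"delta_pos":[0,0,0.008],"spin":0},{"delta_pos":[0,0,0.011],"spin":0},{"delta_pos":[0,0,0.013],"spin":0},{"delta_pos":[0,0,0.014],"spin":0},{"delta_pos":[0,0,0.014],"spin":0}]' && python3 - <<'E'
from h import *
st()
r=robot.read_camera("wrist"); c=r["color"][135:290,190:370]; cv2.imwrite("pics/w12y.png",cv2.resize(c,None,fx=4,fy=3.8,interpolation=cv2.INTER_CUBIC))
E
```

```text
t: 10.85
tool_pos: [0.5029, -0.0294, 0.124]
orientation: [-0.309, -3.12, 0.0]
force: [-1.7, 0.9, 2.6]
opening: 0.0139
t 10.85 p [ 0.5029 -0.0294  0.124 ] q [-1.600e-01 -5.800e-02  1.857e+00 -1.000e-03  1.349e+00 -1.533e+00] x [-0.981  0.196  0.006] y [ 0.196  0.981 -0.001] z [-0.006  0.    -1.   ] F [-1.7  0.9  2.6] T [ 0.05  0.39 -0.01] op 0.0139
```

View pics/w12y.png

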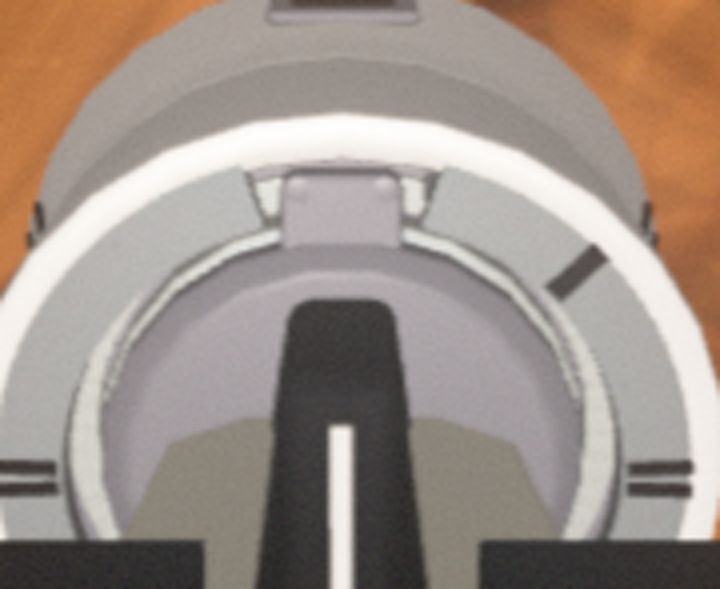

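```bash
python3 -m pendant '[{"delta_pos":[0,0,0.001],"spin":0},{"delta_pos":[0,0,0.002],"spin":0},{"delta_pos":[0,0,0.002],"spin":0},{"delta_pos":[0,0,0.002],"spin":0}]' && python3 - <<'E'
from h import *
st();st()
r=robot.read_camera("side"); c=r["color"][150:240,220:300]; cv2.imwrite("pics/s12y.png",cv2.resize(c,None,fx=6,fy=6,interpolation=cv2.INTER_CUBIC))
st()
E
```

```text
t: 11.3
tool_pos: [0.503, -0.0294, 0.1238]
orientation: [-0.309, -3.12, 0.001]
force: [-9.9, 1.9, 15.9]
opening: 0.0141
t 11.3 p [ 0.503  -0.0294  0.1238] q [-1.600e-01 -5.800e-02  1.858e+00 -1.000e-03  1.348e+00 -1.533e+00] x [-0.981  0.196  0.006] y [ 0.196  0.981 -0.001] z [-0.006  0.    -1.   ] F [-9.9  1.9 15.9] T [0.21 1.76 0.02] op 0.0141
t 11.3 p [ 0.503  -0.0294  0.1238] q [-1.600e-01 -5.800e-02  1.858e+00 -1.000e-03  1.348e+00 -1.533e+00] x [-0.981  0.196  0.006] y [ 0.196  0.981 -0.001] z [-0.006  0.    -1.   ] F [-9.9  1.9 15.9] T [0.21 1.76 0.02] op 0.0141
t 11.35 p [ 0.503  -0.0294  0.1239] q [-1.600e-01 -5.800e-02  1.858e+00 -1.000e-03  1.348e+00 -1.533e+00] x [-0.981  0.196  0.006] y [ 0.196  0.981 -0.001] z [-0.006  0.    -1.   ] F [-11.    2.   16.6] T [ 0.21  1.65 -0.03] op 0.0135
```

View pics/s12y.png

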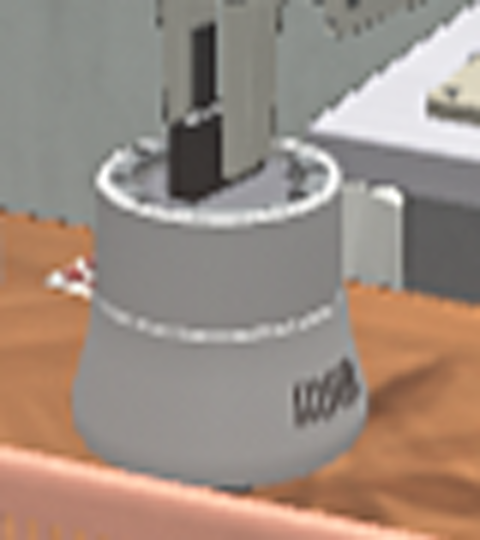

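The lid is seated: there is a hard stop at TCP z=0.1238 against the 0.124 expected, with 16 N of push-back. I'll ease the press and start the twist (+spin is clockwise from above).

```bash
python3 -m pendant '[{"delta_pos":[0,0,0],"spin":0},{"delta_pos":[0,0,0],"spin":0.02},{"delta_pos":[0,0,0],"spin":0.06},{"delta_pos":[0,0,0],"spin":0.1},{"delta_pos":[0,0,0],"spin":0.14},{"delta_pos":[0,0,0],"spin":0.18},{"delta_pos":[0,0,0],"spin":0.2},{"delta_pos":[0,0,0],"spin":0.2}]' 1 50 && python3 - <<'E'
from h import *
st()
p,R,s=pose();print(168.7-np.degrees(np.arctan2(R[1,0],R[0,0])))
r=robot.read_camera("wrist"); c=r["color"][135:290,190:370]; cv2.imwrite("pics/w13y.png",cv2.resize(c,None,fx=4,fy=3.8,interpolation=cv2.INTER_CUBIC))
E
```

```text
t: 12.15
tool_pos: [0.5034, -0.0294, 0.1239]
orientation: [-0.619, -3.075, 0.001]
force: [1.4, 1.2, 0.4]
opening: 0.0134
t 12.15 p [ 0.5034 -0.0294  0.1239] q [-1.600e-01 -5.800e-02  1.857e+00 -1.000e-03  1.348e+00 -1.333e+00] x [-0.922  0.387  0.005] y [ 0.387  0.922 -0.002] z [-0.005  0.    -1.   ] F [1.4 1.2 0.4] T [ 0.2  -0.39  0.13] op 0.0134
11.48157727849869
```

View pics/w13y.png

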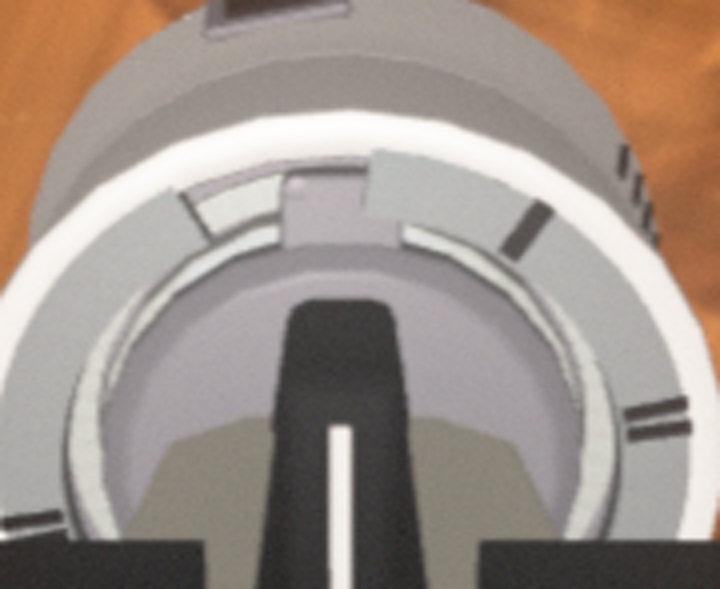

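The ear's right part is now under the lip at about (385,190), clockwise of the notch. I'll keep turning.

```bash
python3 -m pendant '[{"delta_pos":[0,0,0],"spin":0.04},{"delta_pos":[0,0,0],"spin":0.09},{"delta_pos":[0,0,0],"spin":0.14},{"delta_pos":[0,0,0],"spin":0.19},{"delta_pos":[0,0,0],"spin":0.24},{"delta_pos":[0,0,0],"spin":0.29},{"delta_pos":[0,0,0],"spin":0.34},{"delta_pos":[0,0,0],"spin":0.38},{"delta_pos":[0,0,0],"spin":0.4},{"delta_pos":[0,0,0],"spin":0.4}]' && python3 - <<'E'
from h import *
st()
p,R,s=pose();print(168.7-np.degrees(np.arctan2(R[1,0],R[0,0])))
r=robot.read_camera("wrist"); c=r["color"][135:290,190:370]; cv2.imwrite("pics/w14y.png",cv2.resize(c,None,fx=4,fy=3.8,interpolation=cv2.INTER_CUBIC))
E
```

```text
t: 13.2
tool_pos: [0.5035, -0.0292, 0.1239]
orientation: [-1.216, -2.892, 0.002]
force: [2.1, 2.2, 0.3]
opening: 0.0138
t 13.2 p [ 0.5035 -0.0292  0.1239] q [-0.159 -0.058  1.857 -0.     1.347 -0.934] x [-0.699  0.715  0.004] y [ 0.715  0.699 -0.003] z [-0.005  0.    -1.   ] F [2.1 2.2 0.3] T [ 0.38 -0.45  0.05] op 0.0138
34.32578596768437
```

View pics/w14y.png

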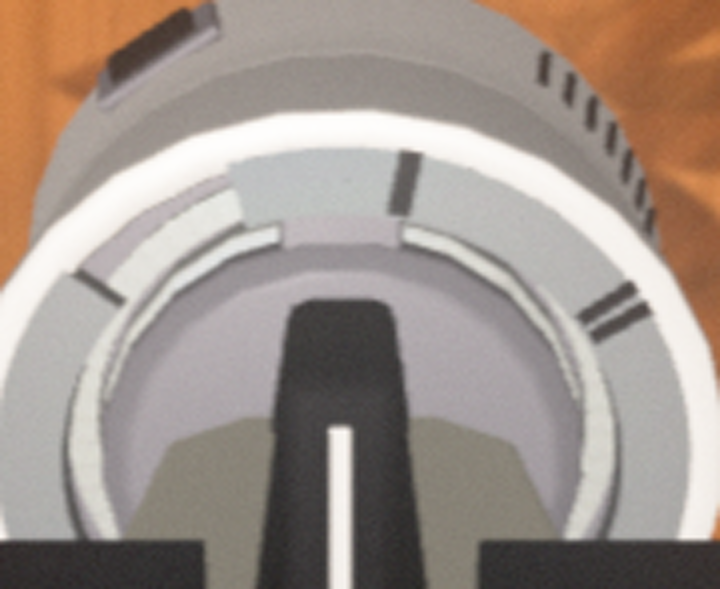

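```bash
python3 -m pendant '[{"delta_pos":[0,0,0],"spin":0.05},{"delta_pos":[0,0,0],"spin":0.1},{"delta_pos":[0,0,0],"spin":0.15},{"delta_pos":[0,0,0],"spin":0.18},{"delta_pos":[0,0,0],"spin":0.186},{"delta_pos":[0,0,0],"spin":0.186}]' && python3 - <<'E'
from h import *
st()
p,R,s=pose();print(168.7-np.degrees(np.arctan2(R[1,0],R[0,0])))
r=robot.read_camera("wrist"); c=r["color"][135:290,190:370]; cv2.imwrite("pics/w15y.png",cv2.resize(c,None,fx=4,fy=3.8,interpolation=cv2.INTER_CUBIC))
np.save("pics/w15.npy",dict(r),allow_pickle=True); cv2.imwrite("pics/w15.png",r["color"])
E
```

```text
t: 13.85
tool_pos: [0.5036, -0.0292, 0.1239]
orientation: [-1.477, -2.768, 0.003]
force: [2.9, 2.9, -0.4]
opening: 0.0135
t 13.85 p [ 0.5036 -0.0292  0.1239] q [-0.159 -0.058  1.857 -0.     1.347 -0.75 ] x [-0.557  0.831  0.003] y [ 0.831  0.557 -0.004] z [-0.005  0.001 -1.   ] F [ 2.9  2.9 -0.4] T [ 0.39 -0.46  0.15] op 0.0135
44.88379912929538
```

View pics/w15y.png

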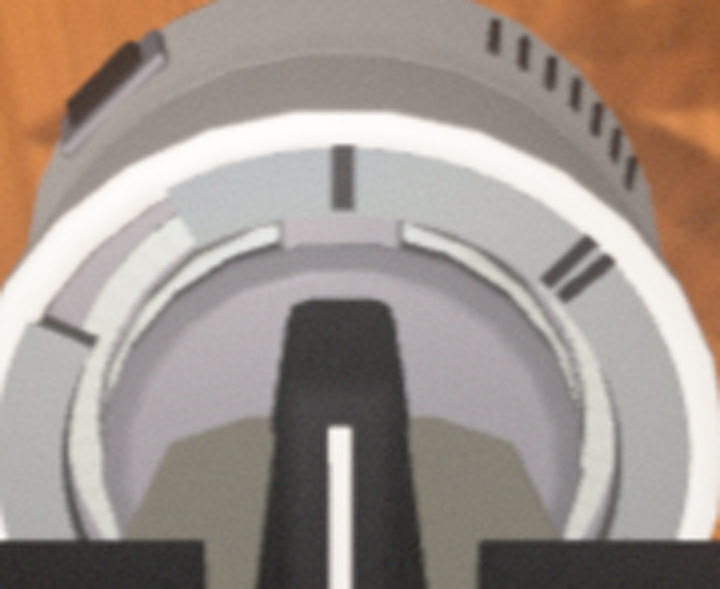

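The pulse bar (343,178) lines up with the ear's centre (342,230) and the bar's stripe at 340. I'll check that it's steady and that the bystanders haven't moved, without moving the arm.

```bash
python3 - <<'E'
from h import *
for c in ["wrist"]*6+["side","top"]:
    r=robot.read_camera(c)
    if c!="wrist":
        for l in ["pill_bottle","carton","blister"]:
            for d in robot.mark_of(c,l)[:1]:
                X=r["R"].T@(np.array(d["location"])-r["t"]); print(c,l,round(d["score"],2),X.round(3))
        cv2.imwrite(f"pics/{c}F.png",r["color"])
    p,R,s=pose();print(round(s["t"],2),168.7-np.degrees(np.arctan2(R[1,0],R[0,0])),p.round(4),np.round(s["dq"],3).tolist(),round(s["opening"],4))
E
```

```text
13.95 44.889888325784185 [ 0.5036 -0.0292  0.1239] [0.001, 0.0, 0.001, 0.001, -0.001, 0.004] 0.0135
14.0 44.90059453392013 [ 0.5036 -0.0292  0.1239] [-0.001, 0.001, -0.002, -0.001, 0.0, 0.003] 0.0137
14.05 44.91221760635959 [ 0.5036 -0.0292  0.1239] [-0.001, 0.0, -0.002, -0.001, 0.0, 0.003] 0.0139
14.1 44.917684917368035 [ 0.5036 -0.0292  0.1239] [0.0, 0.002, -0.0, -0.0, 0.002, 0.003] 0.0138
14.15 44.9239542211548 [ 0.5036 -0.0292  0.1239] [-0.001, -0.0, -0.0, 0.002, -0.001, 0.002] 0.0134
14.2 44.92955594441811 [ 0.5036 -0.0292  0.1239] [0.002, 0.0, 0.0, 0.001, -0.002, 0.001] 0.0136
side pill_bottle 0.89 [ 0.415  0.212 -0.002]
side carton 0.58 [ 0.425 -0.258 -0.002]
side blister 0.56 [ 0.383 -0.143 -0.002]
14.4 44.939842975186 [ 0.5036 -0.0292  0.1239] [-0.001, 0.001, -0.001, -0.0, -0.001, 0.002] 0.0139
top pill_bottle 0.57 [ 0.418  0.213 -0.003]
top carton 0.61 [ 0.422 -0.256 -0.003]
top blister 0.68 [ 0.377 -0.14   0.003]
14.6 44.94589204152663 [ 0.5036 -0.0292  0.1239] [0.002, -0.0, 0.001, 0.002, -0.001, -0.003] 0.0133
```

View pics/topF.png

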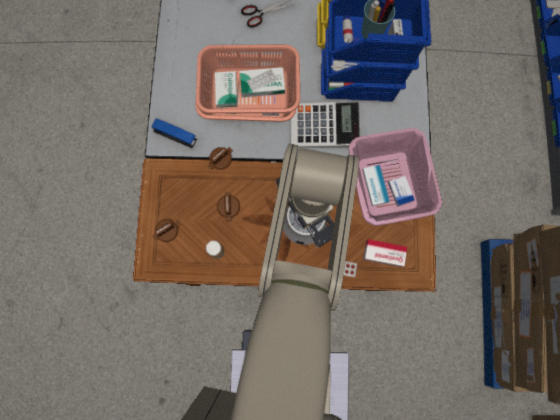

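The bottle (214,248), carton (386,253), blister and brown look-alikes are where they were. The lid is steady at 44.9°, so I'm handing in.

```bash
python3 - <<'E'
from h import *
print(robot.close_job()); st()
E
```

```text
the job is handed in; nothing more can be done
None
the job is handed in; nothing more can be done
```

I fitted the grey lid with the black bar onto the mill and twisted it clockwise to the pulse mark. I handed the job in at about 14.6 s with the lid still gripped at 50 N; no verdict was reported.

- **Seating:** the ears went down through the notches to a hard stop at TCP z = 0.124 m, the height expected for a fully seated lid.
- **Twist:** the last readings were 44.9° from the notches and steady. The wrist picture shows the pulse bar in line with the ear and the grip bar. The lid was never turned past this, so it stayed well short of the lock. I judged the angle from the tool and the pictures, as the drive ring's own joint could not be read.
- **Bystanders:** the bottle, carton and blister strip read within about 4 mm of where they began, which is within the networks' error. The three brown look-alikes look unmoved in the top picture.
- **Forces:** the highest I read was about 20 N, while pressing the lid onto its seat.
- **One check that failed:** measuring the lid's height from two wrist views gave values about 20 mm too high, because the two views were too nearly in line. I used the side and top cameras' readings instead, and the grasp and seating heights agreed with them.

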